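# Advance a sheet blank until its marked end overhangs the ledge

## Task

The sheet-metal blank on the blue ledge has to be presented for its edge to be taken hold of later. First push it flat up against the dark fence along the ledge's far side; then, keeping it along the fence, push it along the ledge until the whole yellow band on its end hangs out past the ledge's open left end while the red line is still over the ledge. Only push the blank with the fingers: do not grip, lift or tip it, and leave everything else where it is.

Things in the scene. Friction and masses are not known exactly. Their poses are not given: they have to be found in the camera images.
- ledge: Fixed blue ledge, 420 mm long (y from -210 to +210), 195 mm deep (x from -110 to +85), flat top 50 mm above the bench. Origin at bench level; +x points to the fence (away from the robot), +y to its open end on the robot's left. Fence: dark bar along the whole far side, face at x = +73 mm, 12 mm thick, 14 mm high above the top. No lip on the near side or at the ends.
- ledge_open_end (a point): Middle of the ledge's open left end edge, on its top: at y = +210 mm in the ledge's frame.
- blank: Loose bare-metal blank (pale grey to white), flat on the ledge, 100 mm wide (x) by 160 mm long (y), 6 mm thick, about 0.3 kg. Origin at its underside's centre, at x = +23 mm in the ledge's frame when flush; +x roughly to the fence, +y to the open end. Yellow band: first 30 mm of its +y end; red line: 55 to 61 mm from that end. Starts 20 to 35 mm (centre) off the fence, up to 7 degrees askew.
- blank_lead (a point): Middle of the blank's yellow +y end edge, half-way through its thickness (80 mm from its origin).
- blank_rear (a point): Middle of the blank's plain -y end edge, half-way through its thickness (80 mm from its origin).
- ledge_bearing: Bystander: ball bearing, 38 mm across, 10 mm high, lying on the ledge near its closed (right) end, behind the blank. Origin at its underside's centre.
- bearing_loose: Bystander: ball bearing, 47 mm across, 12 mm high, on the bench near the ledge's left end.
- gear_loose: Bystander: small steel gear, 26 mm across, 16 mm high, on the bench to the right of the ledge.
- marker_loose: Bystander: black and white marker, 124 mm long, 16 mm thick, lying on the bench to the right of the ledge.
- cup_loose: Bystander: white cup, 80 mm across, 94 mm high, on the bench to the left of the ledge.
- tape_loose: Bystander: roll of tape, 90 mm across, 24 mm high, lying on the bench to the left.
There are look-alikes about, which are no part of the job. Of the things shaped like the blank, the metal one is meant.

How it is judged (in metres and radians):
On the way, in this order (a step that is already met when the one before it is completed fails the run):
1. the blank lies flat up against the fence along its whole length (gap at either end at most 8 mm) (x of each of blank_lead, blank_rear in the frame of ledge above 0.015 m and z of blank in the frame of ledge between 0.046 and 0.054 m and angle between blank's own z axis and vertical below 0.05 rad), for 0.2 s.
2. the blank, still along the fence, overhangs the open end by its whole yellow band, the red line still over the ledge (all of step 1 and y of blank_lead in the frame of ledge between 0.239 and 0.266 m), for 0.2 s.
At the end, for the whole second after the job is handed in: The blank rests flat on the ledge, its far edge within 8 mm of the fence's line at both ends, and its yellow end overhangs the ledge's open end by 29 to 56 mm (yellow band 30 mm fully out, red line, 55 mm from the end, not out) (all of step 2 and linear speed of blank below 0.01 m/s); the robot touches nothing.
It fails at once if the blank is lifted, tipped or carried (z of blank in the frame of ledge above 0.062 m or angle between blank's own z axis and vertical above 0.2 rad).
It fails at once if the blank falls off the ledge (z of blank in the frame of ledge below 0.035 m).
It fails at once if a bystander is moved by more than 20 mm (distance of any of ledge_bearing, bearing_loose, gear_loose, marker_loose, cup_loose, tape_loose from where it was at the start of the episode above 0.02 m).
It also fails if it takes over 58 s, if anything falls off the work surface, if the arm or the gripper's body presses on something with over 40 N, if the wrist force passes 120 N, or if a joint passes its speed limit or range.

## Robot

A 7-joint arm with a two-finger parallel gripper is mounted at the origin on the work surface; the furniture and walls round the work are solid. World frame = base frame: x ahead of the robot, y to its left, z up, the work surface at z = 0. Lengths are in m, angles in degrees, forces in N, time in s.
With the tool pointing down it reaches from about 0.425 to 0.875 m from the base axis. Payload 4.7 kg.
Tool frame: the origin (TCP) lies between the finger pads; the fingertips stand 8 mm ahead of it and the grasp point (between the pads) lies 11 mm behind it; z points along the fingers, y is the line along which they close (so a half turn about z gives the same grasp; the last joint's range is limited). The gripper opens to 87 mm and grips with 3 to 60 N. Pads are 19 mm wide; open, the fingers measure 117 mm over their backs; the gripper's body (75 mm by 190 mm) begins 51 mm behind the grasp point.
Start: joints at [73.287, 18.392, -4.016, 83.108, 1.295, 78.541, -3.26], TCP at [0.196, -0.62, 0.231] pointing down, gripper open.
Joint ranges: [-163.93, 163.93], [-17.29, 119.83], [-79.2, 71.16], [3.27, 140.29], [-89.18, 269.18], [5.43, 117.66], [-154.24, 154.24]. Speed limits (degrees/s): [147.25, 147.25, 180, 180, 180, 180, 180].

## Interface

Orientations are given as [roll, pitch, yaw] about the fixed x, y, z axes, in that order (R = Rz(yaw) Ry(pitch) Rx(roll)).
In Python, from cell import env, viewer gives the robot as it stands. The module is installed in compiled form; this text tells all that it offers.
- The arm moves only by the tool arm_command, never from a script. Its argument "series" is a list of rows, each a list of 2 entries, a list of its own where there are three numbers: the shift along the tool's x, y, z in mm, then the turn about the tool's z in rad. A call has exactly 5 rows; each row is the pose to reach, as a shift and turn from the pose commanded when the call began, along the tool's axes at that moment; what a row does not reach only later rows make up. A row lasts 1/10 s, in which the tool goes at most 50 mm and 8.59 degrees, less where a joint would pass 70% of its speed; a pose out of reach is approached as far as the arm can. A call with a gripper value outside its range is refused whole. "grip" is the gripper command: -1 is fully open, 1 is shut, values between are in proportion, set as the call begins (left out, the last holds). The fingers move at their own pace and stop on an object; "grip_force" is the grip in N (left out, the last holds). Time passes only in rows, so rows that repeat a pose let the fingers close, or fill a call up. It gives the time, the measured TCP pose, the force, the opening and the grip force at its end, in the units of the state.
- env.get_obs(): the state, without advancing time (a new reading comes with each control period).
- viewer.read_camera(name): name is "side" or "top" or "wrist"; returns (picture, depth): 384x512x3 uint8, blue, green, red; 384x512 float32, m along the optical axis (not along the pixel's ray), 0 where there is no reading.
- viewer.calibration(name): a dict with "K" (3x3 intrinsics, pixels), "dist" ([k1, k2, p1, p2, k3] as OpenCV has them; the pictures are not rectified), "T" (4x4, takes a point from camera to world coordinates); the wrist camera has in their place "hand_eye" (4x4, takes a point from camera to tool coordinates, whose origin is the TCP and whose axes are the flange's). Camera axes: x right, y up, looking along -z (the intrinsics and any distortion apply to the point x, -y, -z); pixel columns grow to the right and rows downward; lengths in m; the calibration is good to about 2 mm. A picture is of the moment at which its call begins: read the wrist's pose just before it. calibration takes no time and is no camera call.
- env.sign_off(): hands the job in; it is judged then, once.
The state is a dict: "time_s": time; "qpos": joint angles; "joint_velocities": joint speeds; "effort": joint torques, N m; "tool_pos": TCP position; "tool_rot": TCP orientation; "force": force on the tool from outside, world axes, zero at the start; "wrist_torque": the same for the moment, N m; "grip_width": finger opening in m; "grasp_force": force on a finger pad.
Only numpy, scipy, OpenCV 4.12 (cv2) and the standard library are available. Lean on these libraries where they do the work, as an engineer would, in place of code of your own. Each camera call takes 0.05 s, during which the arm holds its last target. There are 200 camera calls.

## Working session

There is one attempt and no reset: what is moved stays moved. The work goes in short steps, Python scripts to look and compute and a tool call to move; the robot and the scene stay as the last step left them, time stands still between calls to the robot, and variables do not carry over. Pictures are saved under pics/ and viewed, at most 10 in all, crops included, and the job is handed in when it is done.

Besides the shell and the picture viewer there is one more tool, called after ">>>" as name(argument=value, ...) on one line, values as JSON. arm_command: Moves the arm, as the interface text tells. Its arguments: {"type":"object","properties":{"series":{"type":"array"},"grip":{"type":"number"},"grip_force":{"type":"number"}},"required":["series"]}

```bash
mkdir -p pics
cat > h.py <<'E'
import numpy as np, cv2
from cell import env, viewer
def ray(name,uv,z):
    c=viewer.calibration(name);K=np.array(c["K"]);d=np.array(c["dist"]);T=np.array(c["T"])
    p=cv2.undistortPoints(np.array(uv,float).reshape(-1,1,2),K,d).reshape(-1,2)
    r=np.c_[p[:,0],-p[:,1],-np.ones(len(p))]@T[:3,:3].T;o=T[:3,3]
    return o+r*((z-o[2])/r[:,2])[:,None]
E
python3 - <<'E'
from h import *
for n in("top","side"):
    im,d=viewer.read_camera(n);cv2.imwrite(f"pics/{n}0.png",im);np.save(f"pics/{n}0.npy",d)
o=env.get_obs();print(o["tool_pos"],o["tool_rot"],o["time_s"],o["force"])
E
```

```text
[ 0.19548655 -0.61940732  0.22955583] [-1.79901246e+02  5.14478582e-03  1.75219932e+01] 0.1 [ 0.30948488 -0.33316013  0.18963091]
```

View pics/top0.png

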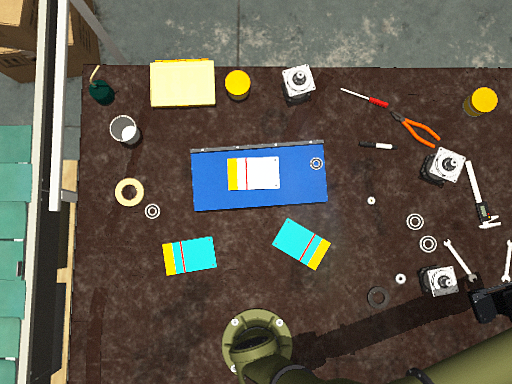

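View pics/side0.png

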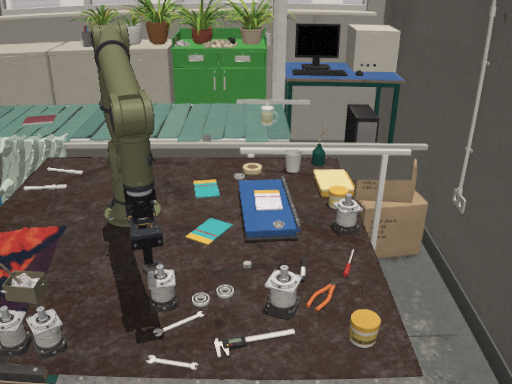

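The top view shows three blank-shaped plates: a white/grey one on the blue ledge at about (254,173), and teal ones on the bench at (190,256) and (302,243). The white one is bare metal and lies on the ledge with its yellow band to the left, so it is the one meant. The ball bearing on the ledge is at (316,163).

```bash
cat > m.py <<'E'
from h import *
def segs(im):
    h=cv2.cvtColor(im,cv2.COLOR_BGR2HSV)
    roi=np.zeros(h.shape[:2],np.uint8);roi[135:220,170:340]=255
    blue=cv2.inRange(h,(105,120,60),(130,255,255))&roi
    cs,_=cv2.findContours(blue,cv2.RETR_EXTERNAL,cv2.CHAIN_APPROX_NONE);c=max(cs,key=cv2.contourArea)
    return h,roi,c
def measure(im):
    h,roi,c=segs(im)
    L=ray("top",c.reshape(-1,2),.05)[:,:2]
    # near edge & ends by line fits
    box=cv2.minAreaRect(L.astype(np.float32))
    bl=cv2.inRange(h,(0,0,150),(180,70,255))|cv2.inRange(h,(18,100,120),(35,255,255))
    m=np.zeros_like(roi);m[152:195,170:302]=255
    bl=cv2.morphologyEx(bl&m,cv2.MORPH_CLOSE,np.ones((7,7)))
    cs,_=cv2.findContours(bl,cv2.RETR_EXTERNAL,cv2.CHAIN_APPROX_NONE);b=max(cs,key=cv2.contourArea)
    B=cv2.minAreaRect(ray("top",b.reshape(-1,2),.056)[:,:2].astype(np.float32))
    return box,B,c,b
if __name__=="__main__":
    import sys
    im,_=viewer.read_camera("top")
    L,B,c,b=measure(im);print("ledge",L,cv2.boxPoints(L).round(4).tolist());print("blank",B,cv2.boxPoints(B).round(4).tolist())
    print("bearing",ray("top",[[316,163]],.06),"others cup,tape,bear",ray("top",[[124,130],[129,192],[152,211],[371,200]],.02)[:,:2].round(3).tolist())
    e=cv2.resize(im[125:225,170:340],None,fx=4,fy=4,interpolation=cv2.INTER_CUBIC)
    for q,col in((c,(0,255,0)),(b,(0,0,255))):cv2.polylines(e,[((q-[170,125])*4+2).astype(np.int32)],True,col,1)
    cv2.imwrite(f"pics/{sys.argv[1]}.png",e)
    print(env.get_obs()["time_s"])
E
python3 m.py c1
```

```text
ledge ((0.5219607353210449, 0.0007983595132827759), (0.1851724535226822, 0.4210703372955322), 4.860979080200195) [[0.41190001368522644, 0.20270000398159027], [0.44749999046325684, -0.2168000042438507], [0.632099986076355, -0.20110000669956207], [0.5964000225067139, 0.2184000015258789]]
blank ((0.5332193374633789, 0.01836451143026352), (0.10185956209897995, 0.16212816536426544), 2.9814236164093018) [[0.4781000018119812, 0.09669999778270721], [0.48660001158714294, -0.06520000100135803], [0.5882999897003174, -0.05990000069141388], [0.5799000263214111, 0.10199999809265137]]
bearing [[ 0.56613804 -0.17897035  0.06      ]] others cup,tape,bear [[0.673, 0.436], [0.472, 0.413], [0.412, 0.338], [0.455, -0.36]]
0.15
```

View pics/c1.png

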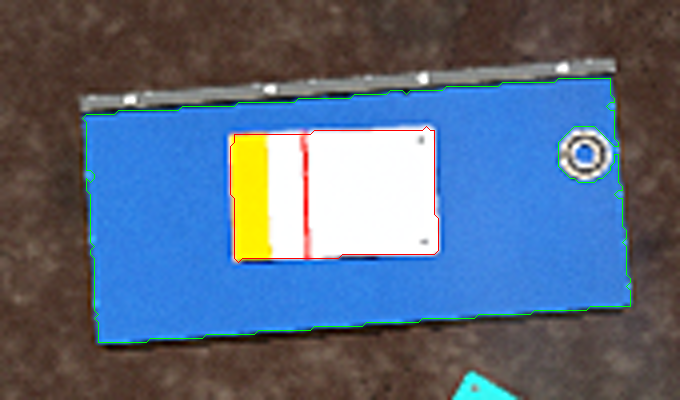

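The crop confirms it: the bare-metal blank spans about x 232–437, y 128–260 in the crop. Its yellow band is at x 232–268, its red line at x 305 and the bearing at (585,155). The ledge has its origin at about (0.539, 0.002) and a yaw of 4.85°. The blank's centre is at ledge (-5, +17) mm with a relative yaw of -1.9°. I'll start moving.

>>> arm_command(series=[[[40,-16,0],0.044],[[80,-32,0],0.088],[[120,-48,0],0.132],[[160,-64,0],0.176],[[200,-80,0],0.221]], grip=-1)

```text
time_s: 0.65
tool_pos: [0.3633, -0.482, 0.2303]
tool_rot: [-180.0, 0.0, 4.7]
force: [0.3, -0.7, 0.5]
grip_width: 0.0869
grasp_force: 0.0
```

>>> arm_command(series=[[[18,-44,0],0],[[36,-88,0],0],[[54,-132,0],0],[[72,-176,0],0],[[90,-220,0],0]])

```text
time_s: 1.15
tool_pos: [0.4334, -0.2545, 0.2304]
tool_rot: [180.0, 0.0, 4.9]
force: [0.9, -0.2, 1.3]
grip_width: 0.0873
grasp_force: 0.0
```

>>> arm_command(series=[[[7,-44,0],0],[[14,-88,10],0],[[21,-132,30],0],[[28,-176,50],0],[[36,-220,70],0]])

```text
time_s: 1.65
tool_pos: [0.4502, -0.0327, 0.1599]
tool_rot: [179.9, -0.0, 4.8]
force: [0.6, -0.6, 0.4]
grip_width: 0.0869
grasp_force: 0.0
```

>>> arm_command(series=[[[2,-20,20],0],[[2,-44,40],0],[[2,-44,60],0],[[2,-44,80],0],[[2,-44,87],0]])

```text
time_s: 2.15
tool_pos: [0.4471, 0.0099, 0.0716]
tool_rot: [-180.0, 0.2, 4.9]
force: [0.2, -1.1, -0.4]
grip_width: 0.0871
grasp_force: 0.0
```

>>> arm_command(series=[[[0,0,4],0],[[0,0,8],0],[[0,0,11],0],[[0,0,11],0],[[0,0,11],0]])

```text
time_s: 2.65
tool_pos: [0.4491, 0.0096, 0.0629]
tool_rot: [180.0, -0.0, 4.9]
force: [-0.1, 0.3, -1.1]
grip_width: 0.0871
grasp_force: 0.0
```

Run:
```python
from h import *
o=env.get_obs();print(o["tool_pos"],o["tool_rot"],o["force"])
im,d=viewer.read_camera("wrist");cv2.imwrite("pics/w1.png",im)
im,d=viewer.read_camera("side");cv2.imwrite("pics/s1.png",cv2.resize(im[150:260,200:340],None,fx=5,fy=5))
```

```text
[0.44914863 0.00964411 0.062915  ] [ 1.79982911e+02 -3.64603834e-02  4.85266582e+00] [-0.06013364  0.32170045 -1.06528251]
```

View pics/w1.png

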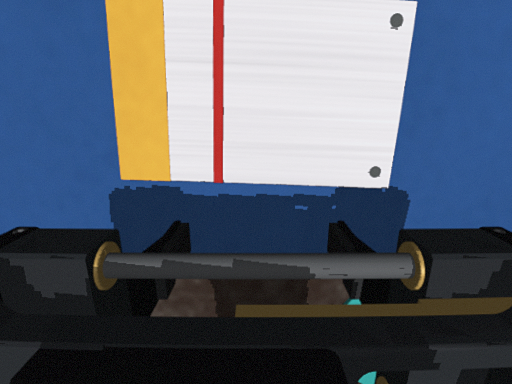

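The wrist view shows both fingers straddling the middle of the blank's near edge (row ~185, columns 120–390), with clear ledge between. I'll go slightly lower, then push towards the fence.

>>> arm_command(series=[[[0,0,1],0],[[0,0,2],0],[[6,0,2],0],[[12,0,2],0],[[18,0,2],0]])

```text
time_s: 3.25
tool_pos: [0.4676, 0.0113, 0.0606]
tool_rot: [-180.0, -0.0, 4.9]
force: [-0.7, 0.3, 0.4]
grip_width: 0.087
grasp_force: 0.0
```

>>> arm_command(series=[[[5,0,0],0],[[10,0,0],0],[[15,0,0],0],[[20,0,0],0],[[25,0,0],0]])

```text
time_s: 3.75
tool_pos: [0.4922, 0.0136, 0.0604]
tool_rot: [-180.0, -0.0, 4.9]
force: [-1.3, 0.1, -1.0]
grip_width: 0.0872
grasp_force: 0.6
```

>>> arm_command(series=[[[1,0,0],0],[[2,0,0],0],[[3,0,0],0],[[4,0,0],0],[[5,0,0],0]])

```text
time_s: 4.25
tool_pos: [0.4968, 0.0138, 0.0605]
tool_rot: [180.0, -0.0, 4.9]
force: [-0.9, 0.0, -0.0]
grip_width: 0.0872
grasp_force: 0.7
```

>>> arm_command(series=[[[1,0,0],0],[[2,0,0],0],[[3,0,0],0],[[4,0,0],0],[[4,0,0],0]])

```text
time_s: 4.75
tool_pos: [0.5009, 0.0141, 0.0605]
tool_rot: [180.0, -0.0, 4.9]
force: [-0.9, 0.9, -0.3]
grip_width: 0.0869
grasp_force: 0.5
```

>>> arm_command(series=[[[0.5,0,0],0],[[1,0,0],0],[[1.5,0,0],0],[[2,0,0],0],[[2,0,0],0]])

```text
time_s: 5.25
tool_pos: [0.5013, 0.0141, 0.0604]
tool_rot: [180.0, 0.2, 4.9]
force: [-6.2, 0.3, 3.6]
grip_width: 0.087
grasp_force: 3.1
```

The force rose to about 6 N, so the blank is seated on the fence. I'll back off, raise, and turn the gripper for the end push.

>>> arm_command(series=[[[-8,0,0],0],[[-20,0,0],0],[[-20,0,-25],0],[[-20,0,-50],0],[[-20,10,-60],-0.12]])

```text
time_s: 5.75
tool_pos: [0.4848, 0.004, 0.1231]
tool_rot: [179.9, -0.3, 12.0]
force: [0.7, 0.4, 0.2]
grip_width: 0.0864
grasp_force: 0.0
```

>>> arm_command(series=[[[10,20,-10],-0.14],[[20,40,-10],-0.28],[[30,60,-10],-0.42],[[45,90,-10],-0.56],[[55,108,-10],-0.7]], grip=0)

```text
time_s: 6.25
tool_pos: [0.5603, -0.0944, 0.1309]
tool_rot: [179.9, -0.0, 52.1]
force: [0.2, 0.1, 0.3]
grip_width: 0.0544
grasp_force: 0.0
```

>>> arm_command(series=[[[0,0,0],-0.14],[[0,0,0],-0.28],[[0,0,0],-0.42],[[0,0,0],-0.56],[[0,0,0],-0.7]])

```text
time_s: 6.75
tool_pos: [0.5592, -0.0919, 0.1308]
tool_rot: [179.9, 0.0, 92.3]
force: [-0.4, 0.5, 0.7]
grip_width: 0.0436
grasp_force: 0.0
```

Run:
```python
from h import *
o=env.get_obs();print(o["tool_pos"],o["tool_rot"],o["qpos"])
im,d=viewer.read_camera("top");cv2.imwrite("pics/t2.png",cv2.resize(im[125:225,170:340],None,fx=4,fy=4,interpolation=cv2.INTER_CUBIC))
```

```text
[ 0.55923889 -0.09190484  0.13077635] [1.79925538e+02 3.07526416e-02 9.22890838e+01] [ 42.46259733  16.73614145 -41.47343751 101.19512585  12.03005703
  66.49858111  -0.33724319]
```

View pics/t2.png

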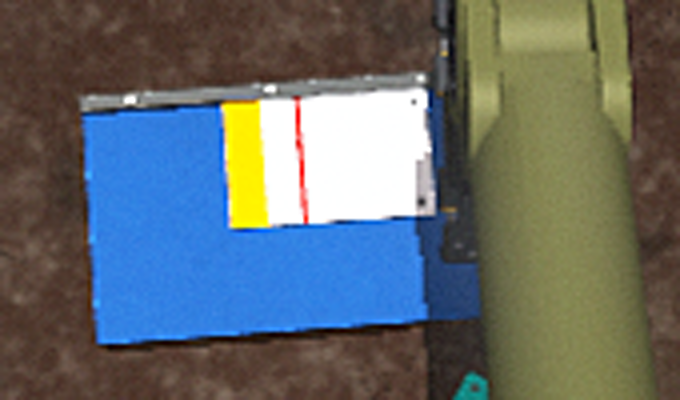

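The blank lies flush along the fence (crop: far edge against the fence from (222,100) to (428,88)). Next I'll go down behind its rear end, on the blank's side of the bearing.

>>> arm_command(series=[[[-5,3,0],-0.0445],[[-10,6,10],-0.0445],[[-10,6,30],-0.0445],[[-10,6,50],-0.0445],[[-10,6,60],-0.0445]])

```text
time_s: 7.3
tool_pos: [0.5643, -0.1019, 0.0682]
tool_rot: [-179.9, -0.0, 94.4]
force: [0.3, 0.2, 0.0]
grip_width: 0.0435
grasp_force: 0.0
```

>>> arm_command(series=[[[0,0,4],0],[[0,0,8],0],[[0,0,10],0],[[0,0,10],0],[[0,0,10],0]])

```text
time_s: 7.8
tool_pos: [0.5661, -0.1018, 0.0611]
tool_rot: [179.9, 0.0, 94.5]
force: [-0.5, -0.1, -0.1]
grip_width: 0.0434
grasp_force: 0.0
```

```bash
cat > lead.py <<'E'
from h import *
def run():
    im,_=viewer.read_camera("top");h=cv2.cvtColor(im,cv2.COLOR_BGR2HSV)
    y=cv2.inRange(h,(18,100,120),(35,255,255));y[:140]=0;y[200:]=0;y[:,:165]=0;y[:,290:]=0
    c=max(cv2.findContours(y,cv2.RETR_EXTERNAL,cv2.CHAIN_APPROX_NONE)[0],key=cv2.contourArea)
    W=ray("top",c.reshape(-1,2),.056)[:,:2]
    a=np.radians(4.85);R=np.array([[np.cos(a),np.sin(a)],[-np.sin(a),np.cos(a)]])
    P=(W-[.5394,.0023])@R.T*1000
    B=cv2.minAreaRect(P.astype(np.float32));print("yellow in ledge",B,P.min(0),P.max(0))
    o=env.get_obs();t=R@(o["tool_pos"][:2]-np.array([.5394,.0023]))*1000;print("tcp ledge",t,o["tool_pos"][2],o["tool_rot"],o["force"],o["time_s"])
run()
E
python3 lead.py
```

```text
yellow in ledge ((23.471647262573242, 83.58394622802734), (101.20216369628906, 28.839967727661133), 1.386919379234314) [-26.76558734  67.94344298] [73.7963102  98.97151689]
tcp ledge [  17.84832135 -105.93342074] 0.06112352031900612 [1.79945117e+02 2.92293292e-02 9.44950924e+01] [-0.8473982   0.01342555  0.42170888] 7.85
```

>>> arm_command(series=[[[8,0,0],0],[[16,0,0],0],[[24,0,0],0],[[30,0,0],0],[[36,0,0],0]])

```text
time_s: 8.35
tool_pos: [0.5627, -0.066, 0.0606]
tool_rot: [-180.0, 0.1, 94.5]
force: [0.1, -3.1, 0.9]
grip_width: 0.0437
grasp_force: 1.5
```

>>> arm_command(series=[[[7,0,0],0],[[14,0,0],0],[[21,0,0],0],[[28,0,0],0],[[35,0,0],0]])

```text
time_s: 8.85
tool_pos: [0.56, -0.0306, 0.0605]
tool_rot: [-180.0, 0.0, 94.5]
force: [-0.4, -3.9, 1.1]
grip_width: 0.0437
grasp_force: 1.7
```

>>> arm_command(series=[[[8,0,0],0],[[16,0,0],0],[[24,0,0],0],[[32,0,0],0],[[40,0,0],0]])

```text
time_s: 9.35
tool_pos: [0.5567, 0.0094, 0.0605]
tool_rot: [-180.0, 0.0, 94.5]
force: [-0.9, -4.5, 1.7]
grip_width: 0.0436
grasp_force: 2.2
```

```bash
python3 lead.py
```

```text
yellow in ledge ((4.544960021972656, -13.508293151855469), (222.18626403808594, 93.38150787353516), 12.59981918334961) [-94.29246116 -81.35040699] [102.91748563  55.6658512 ]
tcp ledge [17.84632427  7.67646665] 0.0605284049887984 [-1.79978140e+02 -5.90258092e-02  9.46004078e+01] [-1.28337516 -2.58988792  0.70204795] 9.4
```

>>> arm_command(series=[[[8,0,0],0],[[16,0,0],0],[[24,0,0],0],[[32,0,0],0],[[38,0,0],0]])

```text
time_s: 9.9
tool_pos: [0.5536, 0.0469, 0.0604]
tool_rot: [-179.9, 0.0, 94.5]
force: [-2.1, -5.4, 1.7]
grip_width: 0.0432
grasp_force: 2.6
```

>>> arm_command(series=[[[5,0,0],0],[[10,0,0],0],[[15,0,0],0],[[18,0,0],0],[[20,0,0],0]])

```text
time_s: 10.4
tool_pos: [0.552, 0.0664, 0.0604]
tool_rot: [-179.9, 0.1, 94.5]
force: [-1.8, -5.9, 2.9]
grip_width: 0.0432
grasp_force: 2.7
```

```bash
sed -i 's/(18,100,120)/(20,180,190)/' lead.py; python3 lead.py
python3 - <<'E'
from h import *
im,d=viewer.read_camera("top");cv2.imwrite("pics/t3.png",cv2.resize(im[125:225,150:320],None,fx=4,fy=4,interpolation=cv2.INTER_CUBIC))
E
```

```text
yellow in ledge ((24.03595733642578, 221.47630310058594), (29.38433265686035, 99.6412124633789), 89.15895080566406) [-25.97330912 206.07548645] [ 74.00386506 235.80577318]
tcp ledge [17.89563632 63.19027523] 0.060419229279722986 [-1.79926082e+02  4.63170297e-02  9.45088247e+01] [-3.16035638 -3.87176292  1.96293434] 10.45
```

View pics/t3.png

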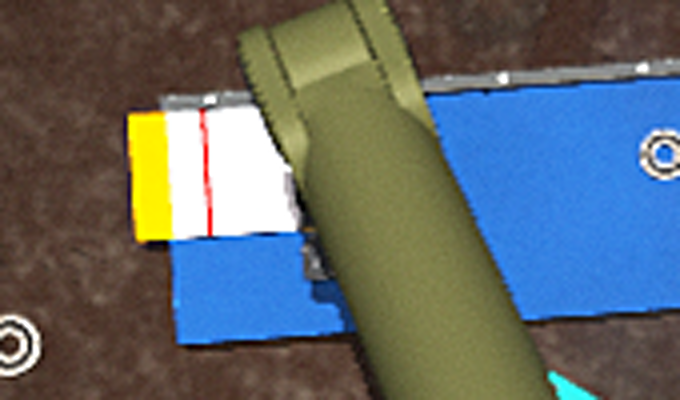

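The yellow band (crop columns 128–170) is only just out, since its inner boundary sits on the ledge's end line. The lead is at about 233–237 mm, so I'll push 15 mm more.

>>> arm_command(series=[[[4,0,0],0],[[8,0,0],0],[[12,0,0],0],[[14,0,0],0],[[15,0,0],0]])

```text
time_s: 11.0
tool_pos: [0.5507, 0.0814, 0.0603]
tool_rot: [-179.9, 0.1, 94.5]
force: [-2.5, -5.5, 3.8]
grip_width: 0.0439
grasp_force: 2.7
```

>>> arm_command(series=[[[0,0,0],0],[[0,0,0],0],[[-5,0,0],0],[[-15,0,0],0],[[-25,0,0],0]])

```text
time_s: 11.5
tool_pos: [0.5535, 0.0571, 0.0606]
tool_rot: [180.0, -0.1, 94.5]
force: [0.7, -0.6, 0.6]
grip_width: 0.0435
grasp_force: 0.0
```

>>> arm_command(series=[[[0,0,-20],0],[[0,0,-50],0],[[-30,0,-80],0],[[-70,0,-100],0],[[-110,0,-120],0]])

```text
time_s: 12.0
tool_pos: [0.5623, -0.0541, 0.182]
tool_rot: [179.9, 0.0, 94.6]
force: [1.1, 0.3, -0.1]
grip_width: 0.0435
grasp_force: 0.0
```

```bash
python3 lead.py
python3 - <<'E'
from h import *
im,d=viewer.read_camera("top");cv2.imwrite("pics/t4.png",cv2.resize(im[125:225,150:320],None,fx=4,fy=4,interpolation=cv2.INTER_CUBIC))
E
```

```text
yellow in ledge ((23.687435150146484, 236.52325439453125), (28.910133361816406, 101.52851104736328), 89.84146881103516) [-27.07510603 221.93955962] [ 74.45432996 250.93269755]
tcp ledge [ 19.23552933 -68.54041704] 0.18481081406349173 [179.67739983   0.38765891  93.93333092] [ 2.11007307 -6.41224319  2.13952406] 12.05
```

View pics/t4.png

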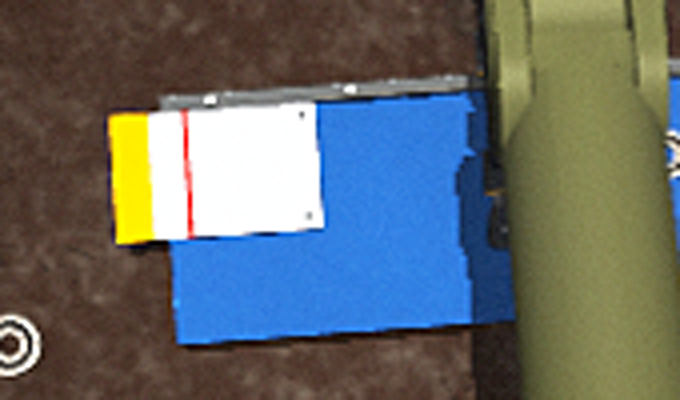

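The yellow band (columns 110–154) is fully past the ledge end (~168), the red line (~187) is still over the ledge, and the blank is flush. The arm is clear, so I'll let it settle and hand in.

>>> arm_command(series=[[[0,0,0],0],[[0,0,0],0],[[0,0,0],0],[[0,0,0],0],[[0,0,0],0]])

```text
time_s: 12.6
tool_pos: [0.5617, -0.0519, 0.1802]
tool_rot: [-180.0, -0.0, 94.6]
force: [0.7, -0.2, -0.4]
grip_width: 0.0433
grasp_force: 0.0
```

```bash
python3 -c "
from h import *
print(env.get_obs()['force']);print(env.sign_off())"
```

```text
[ 0.65821129 -0.24460478 -0.35315807]
the job is handed in; nothing more can be done
None
```

I handed the job in at about 12.6 s: the blank lies flush along the fence with its yellow end about 41 mm past the ledge's open end and the red line still over the ledge (measured from the top camera; no verdict was returned).

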